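# Turn the drying grinding balls with the spatula and shut the dryer

### The job

Washed grinding balls are drying in the round pan of the bench dryer: pull the paddle spatula up out of its narrow holder and stir the balls with its blade until every one of the seven has been rolled on by at least half its own width, keeping them all in the pan and your fingers off them. Then stand the used spatula, blade down, in the wide steel beaker and let go of it, and only then push the dryer's lid fully shut. Leave the bottle, the culture dishes and the tube rack where they are.

Things in the scene. Friction and masses are not known exactly. Their poses are not given: they have to be found in the camera images.
- dryer: White bench dryer, fixed: a box 270 (x) x 290 (y) x 115 mm high. Origin under its centre on the bench, z up; yaw up to 0.2 rad either way. In its deck, towards its -y side, is an open square chamber 150 mm wide with the round steel pan in it; a control strip with display lies along its +y side. Its hinged black lid stands open along its -y side.
- pan (a point): Centre of the pan's flat inner floor, 64 mm above the bench, at (0, -30) mm in the dryer's frame; axes parallel to the dryer's. The pan is a fixed open round steel pan, 128 mm inside diameter, walls 3 mm thick and 44 mm high inside, so that its rim is 108 mm above the bench and 7 mm below the deck.
- lid (a joint): Lid angle in rad: 0 = fully shut, flat on the deck; 1.6 to 1.85 at the start, standing open, upright or leaning back away from the pan; 1.9 = its stop. The hinge is stiff (0.5 N m): the lid stays where it is left and must be pushed all the way, with up to about 5 N at its free edge.
- lid_hinge (a point): Middle of the hinge line, at (0, -140, 115) mm in the dryer's frame; axes parallel to the dryer's. The hinge line runs along the dryer's x axis. The lid turns about it; as it shuts, its free edge swings over towards the dryer's +y side and down.
- lid_edge (a point): Middle of the free edge of the lid's outer (top) face. The lid is a black slab, 200 mm along the hinge x 200 mm from hinge to free edge, 20 mm thick, with a 10 mm lip on the free edge. Axes: x along the hinge, y from hinge to free edge, z out of the outer face. The point is 200 mm along y and 22 mm along z from the hinge line; shut, it is 137 mm above the bench.
- spatula: Paddle spatula, 200 mm long, 50 to 100 g. Origin: middle of the blade's flat lower end; z runs from blade to handle end. Blade z 0-46 mm, steel, 22 wide (y), 4 thick (x); 7 mm round shaft; black flat handle z 86-200 mm, 16 wide (y), 10 thick (x). At the start blade down in the holder, leaning 0.1 to 0.2 rad against its rim, mostly in its own x direction; about 105 mm of handle show.
- holder: Narrow upright steel tool holder, fixed: a round foot of 68 mm diameter and a tube of 36 mm outside and 30 mm inside diameter. Origin under its centre on the bench; inner floor at z 12 mm, rim at z 106 mm.
- beaker: Wide steel beaker for used tools, empty, loose, 0.35 to 0.65 kg: 84 mm outside and 78 mm inside diameter, 105 mm high. Origin under its centre on the bench; inner floor at z 5 mm.
- bottle: Amber bottle with white cap, 66 mm diameter, 125 mm high, loose; origin under its centre. Leave it alone. The holder, the beaker and the bottle may change places.
- dishes: Stack of two flat clear culture dishes, 92 mm diameter, 32 mm high, loose; origin under its centre. Leave it alone.
- rack: White tube rack with capped tubes, 62 (x) x 115 (y) x 64 mm high, loose; origin under its centre. Leave it alone.
- ball0: White ceramic grinding ball, origin at its centre, 22 mm diameter, 20 to 40 g, one of seven that lie loose in one layer on the pan's floor. Its axes turn with the ball; its z points up at the start.
- ball1: Another of the seven like balls, origin at its centre; its z points up at the start.
- ball2: Another of the seven like balls, origin at its centre; its z points up at the start.
- ball3: Another of the seven like balls, origin at its centre; its z points up at the start.
- ball4: Another of the seven like balls, origin at its centre; its z points up at the start.
- ball5: Another of the seven like balls, origin at its centre; its z points up at the start.
- ball6: Another of the seven like balls, origin at its centre; its z points up at the start.

How it is judged:
By the outcome, as a careful person would: the job done as asked, in the order asked, and still so for the second after the job is handed in, with the robot touching nothing.
It also fails if it takes over 70 s, if anything falls off the work surface, if the arm or the gripper's body presses on something with over 40 N, if the wrist force passes 120 N, or if a joint passes its speed limit or range.

### The arm

A 6-joint arm with a two-finger parallel gripper is mounted at the origin on the work surface. World frame = base frame: x ahead of the robot, y to its left, z up, the work surface at z = 0. Lengths are in m, angles in rad, forces in N, time in s.
With the tool pointing down it reaches from about 0.3 to 0.775 m from the base axis. Payload 14.6 kg.
Tool frame: the origin (TCP) lies at the very end of the fingers, on their centre line; the grasp point (between the pads) lies 19 mm behind it; z points along the fingers, y is the line along which they close (so a half turn about z gives the same grasp; the last joint's range is limited). The gripper opens to 94 mm and grips with 3 to 60 N. Pads are 16 mm wide; open, the fingers measure 119 mm over their backs; the gripper's body (75 mm by 177 mm) begins 78 mm behind the grasp point.
Start: joints at [-1.364, 0.3, 1.521, -0, 1.321, -0.067], TCP at [0.149, -0.53, 0.205] pointing down, gripper open.
Joint ranges: [-3.03, 3.03], [-0.79, 2.21], [0.23, 2.52], [-1.04, 4.18], [0, 3.07], [-2.55, 2.55]. Speed limits (rad/s): [2.22, 2.22, 2.57, 3.14, 3.14, 3.14].

### API

Orientations are given as a unit quaternion [x, y, z, w].
In Python, from station import manip, planner, cams, sign_off, finder gives the robot as it stands. Calls block until the motion is done:
- manip.move_pose(position, orientation): joint-space move of the TCP to a pose.
- manip.move_straight(position, rot=None, speed=0.15, contact_N=None): straight line of the TCP; rot=None keeps the orientation; speed is the mean speed in m/s. With contact_N (N) it stops when the force on the tool has changed by that much, and returns True; else False.
- manip.move_j(angles): joint-space move.
- manip.grip(opening): finger opening in m; the grip force is fixed at half the most; returns when the fingers have stopped.
- manip.pause(seconds).
- planner.solve_ik(position, orientation): joint angles nearest the present ones, or None.
- manip.get_state(): the state.
- cams.grab_frame(name): name is "scene" or "top" or "wrist"; returns the picture (420x560x3 uint8, red, green, blue); there is no depth.
- cams.camera_info(name): a dict with "mtx" (3x3 intrinsics, pixels), "cam_to_world" (4x4, takes a point from camera to world coordinates). Camera axes: x right, y down, z forward; pixel columns grow to the right and rows downward; lengths in m; the calibration is good to about 2 mm. The wrist camera is an equidistant fisheye: a pixel r from the principal point sees the ray r / f radians off the axis. A picture is of the moment at which its call begins: read the wrist's pose just before it. camera_info takes no time and is no camera call; for the wrist camera it gives the pose at the moment of the call.
A pose or a line that the arm cannot do raises manip.MotionError and nothing moves.
- sign_off(): hands the job in; it is judged then, once.
Trained networks look in the newest picture that a camera, given by its name, has taken for a name from the list of things; names that differ only in an ending like _2 or _b are one class to them, and where a whole thing is asked for, a point or a joint stands for the part that bears it (a point fixed in the world has none). Each returns a list of dicts, best first, with "p" (0 to 1); they miss things now and then, are a little off and sometimes report something else, mostly with a low value. They report only what shows in the picture. A call takes as long as a camera call.
- finder.look_for(camera, target): "location" ([x, y, z] in m, in world coordinates, good to about 4 mm: the middle of the surface that is visible of it).
The state is a dict: "time": time; "joints": joint angles; "joint_velocities": joint speeds; "effort": joint torques, N m; "tcp_pos": TCP position; "ee_rot": TCP orientation; "force": force on the tool from outside, world axes, zero at the start; "torque": the same for the moment, N m; "grip_width": finger opening in m; "grip_force": force on a finger pad.
Only numpy, scipy, OpenCV 4.12 (cv2) and the standard library are available. Lean on these libraries where they do the work, as an engineer would, in place of code of your own. Each camera call takes 0.05 s, during which the arm holds its last target. There are 200 camera calls.

## Working session

There is one attempt and no reset: what is moved stays moved. The work goes in short steps, each a Python script; the robot and the scene stay as the last script left them, time stands still between calls to the robot, and variables do not carry over. Pictures are saved under pics/ and viewed, at most 10 in all, crops included, and the job is handed in when it is done.

```bash
ls; mkdir -p pics; python3 - <<'E'
from station import manip, planner, cams, sign_off, finder
import cv2, numpy as np
for c in ["scene","top"]:
    im=cams.grab_frame(c); cv2.imwrite(f"pics/{c}0.png",im[:,:,::-1])
    i=cams.camera_info(c); print(c,np.round(i["mtx"],1).tolist(),np.round(i["cam_to_world"],3).tolist())
    for t in ["dryer","pan","lid","lid_edge","spatula","holder","beaker","bottle","dishes","rack","ball0"]:
        try:
            for d in finder.look_for(c,t)[:8 if t=="ball0" else 2]: print(t,np.round(d["location"],3),round(d["p"],2))
        except Exception as e: print(t,e)
print(manip.get_state())
E
```

```text
pics
scene [[495.9, 0.0, 278.5], [0.0, 495.9, 203.8], [0.0, 0.0, 1.0]] [[0.483, 0.748, -0.455, 1.137], [0.875, -0.417, 0.245, -0.212], [-0.007, -0.517, -0.856, 1.083], [0.0, 0.0, 0.0, 1.0]]
dryer [ 0.537 -0.13   0.113] 0.89
pan [ 0.536 -0.126  0.112] 0.89
pan [ 0.516 -0.116  0.083] 0.41
lid [ 0.544 -0.268  0.261] 0.76
lid_edge [ 0.542 -0.272  0.264] 0.71
spatula [0.464 0.194 0.164] 0.47
spatula [ 0.539 -0.132  0.115] 0.41
holder [0.467 0.194 0.029] 0.94
beaker [0.624 0.316 0.066] 0.81
beaker [ 0.786 -0.076  0.03 ] 0.36
bottle [0.459 0.344 0.083] 0.84
dishes [ 0.787 -0.078  0.03 ] 0.91
rack [0.766 0.162 0.035] 0.57
ball0 [ 0.784 -0.072  0.033] 0.62
ball0 [ 0.496 -0.096  0.08 ] 0.57
ball0 [ 0.53  -0.165  0.084] 0.57
ball0 [ 0.501 -0.154  0.085] 0.54
ball0 [ 0.47  -0.122  0.081] 0.44
ball0 [ 0.533 -0.083  0.08 ] 0.41
top [[384.8, 0.0, 280.6], [0.0, 384.8, 206.9], [0.0, 0.0, 1.0]] [[-0.102, -0.967, 0.233, 0.438], [-0.995, 0.1, -0.019, 0.057], [-0.005, -0.234, -0.972, 0.874], [0.0, 0.0, 0.0, 1.0]]
dryer [ 0.507 -0.181  0.118] 0.93
dryer [ 0.511 -0.265  0.244] 0.42
pan [ 0.506 -0.182  0.11
[... 539 characters left out ...]
4
{'time': 1.2, 'joints': array([-1.36360337e+00,  2.99895966e-01,  1.52102308e+00, -2.33135082e-05,
        1.32068236e+00, -6.65940446e-02]), 'joint_velocities': array([ 0.00011236,  0.00066856,  0.00181566, -0.00013337, -0.00091274,
        0.00037087]), 'effort': array([-6.41623446e-04, -5.31662643e+01, -3.52921271e+01,  7.08495942e-02,
        2.12781929e-02, -4.17410797e-05]), 'tcp_pos': array([ 0.14869995, -0.52950142,  0.20543802]), 'ee_rot': array([ 9.90644315e-01,  1.36469198e-01, -1.15732969e-05, -3.56880592e-06]), 'force': array([-0.37171895,  1.06078534,  0.64003385]), 'torque': array([-0.00867216, -0.02955182,  0.05543194]), 'grip_force': 0.0, 'grip_width': 0.09421714652271555}
```

View pics/scene0.png

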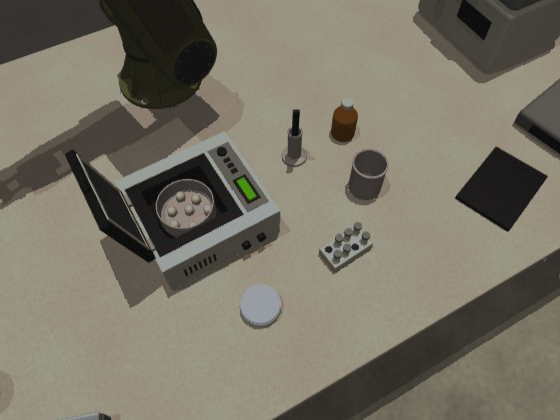

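View pics/top0.png

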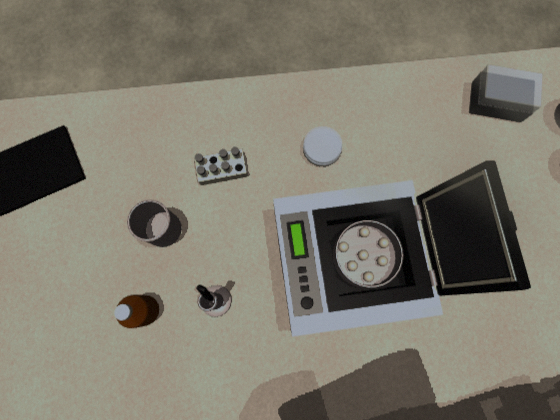

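The scene view shows the dryer at about (200,205) with its lid open on the left, the spatula in its holder at (296,140), the bottle at (345,120), the beaker at (368,175), the rack at (347,245) and the dishes at (260,305). The top view has the pan at (369,253) with seven balls, the spatula handle end at (203,291) and the beaker at (152,221). I'll zoom in to refine these.

```bash
cat > geo.py <<'E'
import numpy as np
from station import cams
def ray(c,u,v):
    i=cams.camera_info(c);K=np.array(i["mtx"]);T=np.array(i["cam_to_world"])
    return T[:3,3],T[:3,:3]@np.linalg.solve(K,[u,v,1])
def onz(c,u,v,z):
    o,d=ray(c,u,v); return o+d*(z-o[2])/d[2]
def tri(a,b):  # two (cam,u,v)
    o1,d1=ray(*a);o2,d2=ray(*b)
    s=np.linalg.lstsq(np.c_[d1,-d2],o2-o1,rcond=None)[0]
    p,q=o1+d1*s[0],o2+d2*s[1]; return (p+q)/2,np.linalg.norm(p-q)
def proj(c,p):
    i=cams.camera_info(c);T=np.linalg.inv(np.array(i["cam_to_world"]));q=np.array(i["mtx"])@(T[:3,:3]@p+T[:3,3]);return q[:2]/q[2]
E
python3 - <<'E'
import cv2,numpy as np
t=cv2.imread('pics/top0.png');s=cv2.imread('pics/scene0.png')
z=lambda a,f:cv2.resize(a,None,fx=f,fy=f,interpolation=cv2.INTER_CUBIC)
# A: top dryer crop x265-445,y175-340 (x3=540x495) ; B top spatula x190-240,y270-325 x5 ; C scene spatula x275-315,y100-170 x5
out=np.zeros((600,800,3),np.uint8)
a=z(t[175:340,265:445],3);out[:a.shape[0],:a.shape[1]]=a
b=z(t[272:322,190:240],5);out[:250,545:795]=b
c=z(s[102:170,272:322],5);out[255:595,545:795]=c
cv2.imwrite('pics/zoom1.png',out)
E
```

```text
(no output)
```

View pics/zoom1.png

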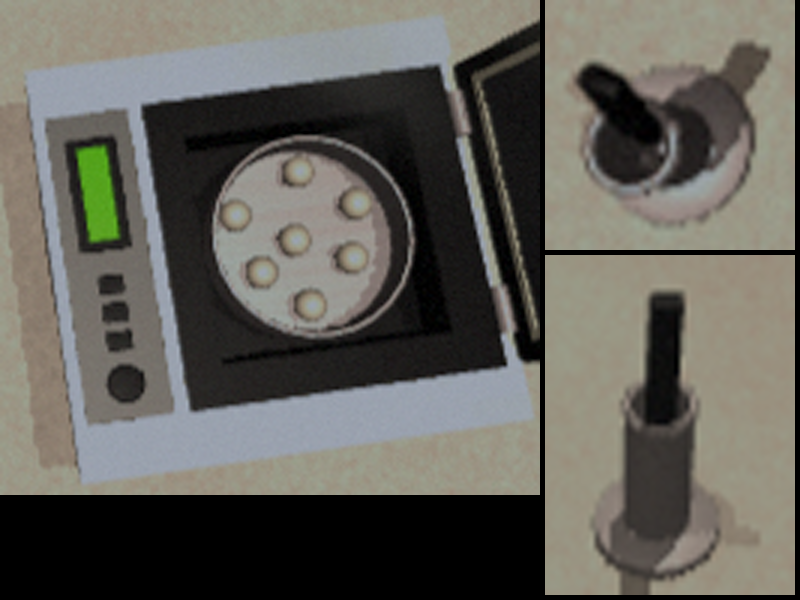

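The zoom shows the deck corners at about (27,72), (443,16), (532,417) and (82,484), the pan rim centred at (312,237), the seven balls, and the handle tip and holder rim in both views.

```bash
python3 - <<'E'
from geo import *
np.set_printoptions(precision=4,suppress=True)
A=lambda x,y:(x/3+265,y/3+175)
P=[onz('top',*A(*c),.115) for c in [(27,72),(443,16),(532,417),(82,484)]]
c=sum(P)/4; print('deck',*P,'c',c)
for i in range(4):
    d=P[(i+1)%4]-P[i]; print('edge',np.linalg.norm(d),np.arctan2(d[1],d[0]))
pan=onz('top',*A(312.5,237),.108); print('pan',pan)
for b in [(297,172),(235,214),(356,203),(294,240),(352,257),(261,271),(310,305)]:
    q=onz('top',*A(*b),.078); print('ball',q[:2],(q-pan)[:2])
tip,e=tri(('top',(597-545)/5+190,80/5+272),('scene',(667-545)/5+272,(297-255)/5+102));print('tip',tip,e)
B=lambda x,y:((x-545)/5+190,y/5+272);C=lambda x,y:((x-545)/5+272,(y-255)/5+102)
print('rim',onz('top',*B(630,150),.106),onz('scene',*C(660,405),.106))
print('foot',onz('top',*B(682,145),.006),onz('scene',*C(657,530),.006))
print('hand@rim',onz('top',*B(650,135),.11),onz('scene',*C(662,415),.106))
for q in [(152,219)]: print('beaker rim top',onz('top',*q,.105))
print(onz('scene',370,161,.105))
# lid free edge corners top
print('lid outer edge px tests', [tri(('top',495,164),('scene',70,153)), tri(('top',527,290),('scene',152,260))])
E
```

```text
deck [0.638  0.0546 0.115 ] [ 0.6481 -0.2335  0.115 ] [ 0.3805 -0.2413  0.115 ] [0.3692 0.0463 0.115 ] c [ 0.5089 -0.0935  0.115 ]
edge 0.2882370956550881 -1.5356601391410531
edge 0.2677466694266258 -3.112402104639297
edge 0.2878740026276684 1.610046530086309
edge 0.2689290480779417 0.03057591175588549
pan [ 0.5079 -0.1226  0.108 ]
ball [ 0.5566 -0.1259] [ 0.0487 -0.0033]
ball [ 0.5318 -0.0788] [0.0239 0.0438]
ball [ 0.5308 -0.1632] [ 0.0229 -0.0406]
ball [ 0.5099 -0.1167] [0.002  0.0059]
ball [ 0.4943 -0.1544] [-0.0136 -0.0318]
ball [ 0.4913 -0.091 ] [-0.0167  0.0316]
ball [ 0.4652 -0.1208] [-0.0427  0.0018]
tip [0.4711 0.1947 0.2106] 0.0016292850238369821
rim [0.4482 0.204  0.106 ] [0.4519 0.2055 0.106 ]
foot [0.4493 0.2003 0.006 ] [0.4557 0.204  0.006 ]
hand@rim [0.4529 0.1953 0.11  ] [0.458  0.2031 0.106 ]
beaker rim top [0.6243 0.3068 0.105 ]
[0.6182 0.3198 0.105 ]
lid outer edge px tests [(array([ 0.5629, -0.2495,  0.4327]), np.float64(0.06432194214712952)), (array([ 0.4954, -0.3145,  0.1055]), np.float64(0.24587639231764166))]
```

```bash
cat >> geo.py <<'E'
from scipy.spatial.transform import Rotation as Rot
def quat(zdir,ydir):
    z=np.array(zdir,float);z/=np.linalg.norm(z);y=np.array(ydir,float);y-=z*(y@z);y/=np.linalg.norm(y)
    return Rot.from_matrix(np.c_[np.cross(y,z),y,z]).as_quat()
DN=[0,0,-1]
E
python3 - <<'E'
from geo import *
from station import manip, planner, finder
import cv2
p=manip.get_state()["tcp_pos"]
manip.move_straight([p[0],p[1],.40],speed=.3)
q=[quat(DN,[s*np.cos(-.39),s*np.sin(-.39),0]) for s in(1,-1)]
sol=[planner.solve_ik([.40,.21,.36],x) for x in q];print(sol)
k=min([i for i in(0,1) if sol[i] is not None],key=lambda i:abs(sol[i][5]))
manip.move_pose([.40,.21,.36],q[k])
i=cams.camera_info("wrist");print(i["mtx"],np.round(i["cam_to_world"],3),manip.get_state()["time"])
im=cams.grab_frame("wrist");cv2.imwrite("pics/w1.png",im[:,:,::-1])
for t in("spatula","holder"):
    for d in finder.look_for("wrist",t)[:2]:print(t,np.round(d["location"],3),d["p"])
E
```

```text
[array([ 4.02344212e-01,  2.75034138e-03,  1.50976237e+00, -4.44089210e-16,
        1.62907995e+00,  7.92344212e-01]), array([ 4.02344212e-01,  2.75034138e-03,  1.50976237e+00, -4.44089210e-16,
        1.62907995e+00, -2.34924844e+00])]
[[325.1922621    0.         285.52067811]
 [  0.         325.1922621  210.30335375]
 [  0.           0.           1.        ]] [[ 0.925 -0.371 -0.087  0.426]
 [-0.381 -0.901 -0.21   0.272]
 [-0.001  0.227 -0.974  0.54 ]
 [ 0.     0.     0.     1.   ]] 4.7583
spatula [0.467 0.198 0.171] 0.93
spatula [0.445 0.212 0.014] 0.73
holder [0.447 0.21  0.013] 0.92
```

View pics/w1.png

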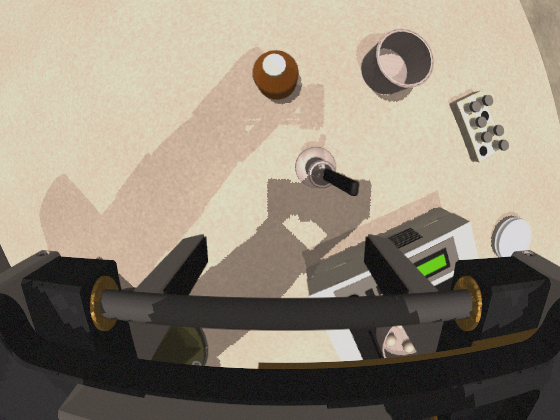

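The wrist view shows the spatula handle running from the holder rim at (322,173) to its end at (352,187), with the beaker at (398,62) and the bottle at (275,72). I'll zoom in on the handle.

```bash
python3 - <<'E'
import cv2
im=cv2.imread('pics/w1.png')[140:205,285:370];cv2.imwrite('pics/w1z.png',cv2.resize(im,None,fx=9,fy=9,interpolation=cv2.INTER_CUBIC))
E
```

```text
(no output)
```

View pics/w1z.png

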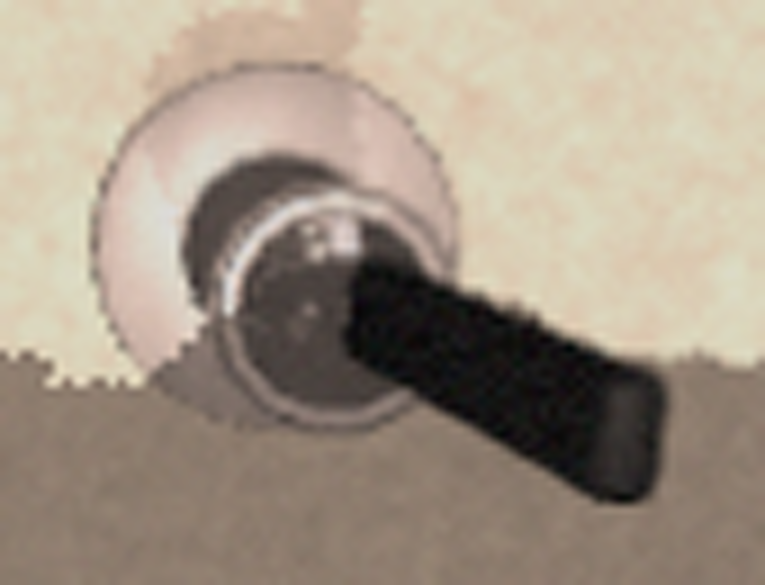

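The zoom shows the handle's end face centred at about (632,437), its width running from (648,377) to (622,497), and the holder rim centred at (338,310).

```bash
cat >> geo.py <<'E'
def wray(u,v,T,K):
    a=np.array([u-K[0,2],v-K[1,2]])/K[0,0];r=np.linalg.norm(a)
    return T[:3,3],T[:3,:3]@np.r_[np.sin(r)*a/r,np.cos(r)]
def wonz(u,v,z,T,K):
    o,d=wray(u,v,T,K);return o+d*(z-o[2])/d[2]
E
python3 - <<'E'
from geo import *
np.set_printoptions(precision=4,suppress=True)
i=cams.camera_info("wrist");T=np.array(i["cam_to_world"]);K=np.array(i["mtx"])
f=lambda x,y,z:wonz(x/9+285-.5,y/9+140-.5,z,T,K)
tip=f(632,437,.2115);rim=f(338,310,.106);foot=f(275,245,.006);fl=f(330,320,.012)
print('tip',tip,'rim',rim,'foot',foot)
a=f(648,377,.2115);b=f(622,497,.2115);w=a-b;print('width',np.linalg.norm(w),np.arctan2(w[1],w[0]))
d=tip-rim;print('lean',d[:2],np.linalg.norm(d[:2]),np.arctan2(d[1],d[0]))
for z in (.105,.11,.12):
    m=(f(362,350,z)+f(368,265,z))/2;print('handle@',z,m, np.arctan2(*(tip-m)[[1,0]]),np.linalg.norm((tip-m)[:2])/(.2115-z))
E
```

```text
tip [0.4722 0.1962 0.2115] rim [0.452  0.2066 0.106 ] foot [0.4515 0.2069 0.006 ]
width 0.014279766954626794 1.0021022038354843
lean [ 0.0203 -0.0104] 0.022770114460249655 -0.4740939575458747
handle@ 0.105 [0.4559 0.2052 0.105 ] -0.5082379677550375 0.17490263981067802
handle@ 0.11 [0.4556 0.206  0.11  ] -0.5345613551276277 0.1902260285400545
handle@ 0.12 [0.4549 0.2075 0.12  ] -0.581935362369542 0.2262918066831109
```

```bash
cat >> geo.py <<'E'
AX=np.array([np.sin(.13)*np.cos(-.49),np.sin(.13)*np.sin(-.49),np.cos(.13)]); TIP=np.array([.472,.196,.2115])
YAW=.032; PAN=np.array([.509,-.123,.064]); L=.142  # TCP above blade end
E
python3 - <<'E'
from geo import *
from station import manip
import cv2
q=quat(-AX,[np.cos(-.53),np.sin(-.53),0])
manip.move_pose(TIP+.05*AX,q)
manip.move_straight(TIP-.058*AX,speed=.12)
manip.grip(0.0)
s=manip.get_state();print(s["time"],s["grip_width"],s["grip_force"],s["force"])
manip.move_straight(TIP+.065*AX,speed=.12)
s=manip.get_state();print(s["time"],s["grip_width"],s["grip_force"],s["force"])
manip.move_straight(TIP+[.01,0,.12],speed=.15)
im=[]
for c in("top","scene"):
    a=cams.grab_frame(c);p=proj(c,manip.get_state()["tcp_pos"]).astype(int);print(c,p)
    x0,y0=max(p[0]-60,0),max(p[1]-40,0);print(x0,y0);im.append(cv2.resize(a[y0:y0+145,x0:x0+98],None,fx=4,fy=4)[:580,:392])
h=np.zeros((580,800,3),np.uint8);h[:im[0].shape[0],:im[0].shape[1]]=im[0];h[:im[1].shape[0],400:400+im[1].shape[1]]=im[1]
cv2.imwrite("pics/g1.png",h[:,:,::-1])
E
```

```text
7.7917 0.009921108654782728 29.99711036682129 [-2.99780046  0.55710826  4.29583457]
8.9667 0.010015131242946201 29.99866157770157 [-0.93216981 -0.56590097 -0.32808726]
top [180 277]
120 237
scene [300  75]
240 35
```

View pics/g1.png

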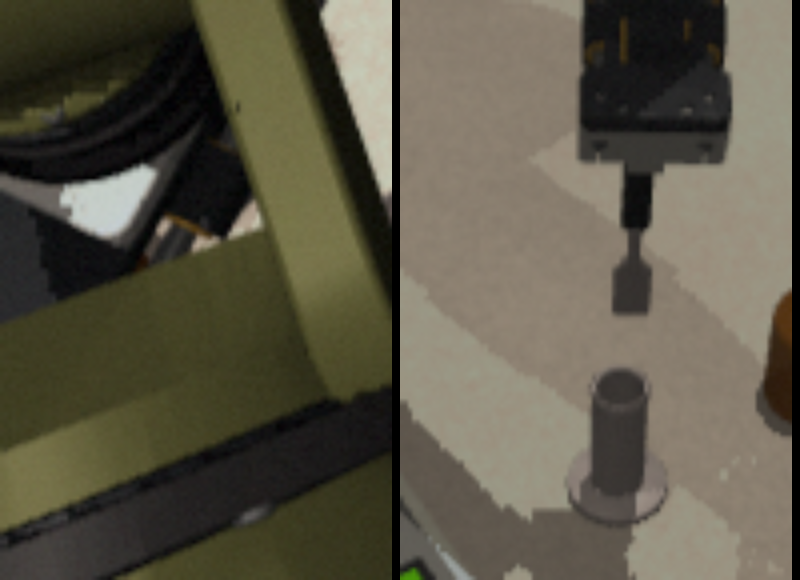

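The spatula is held squarely: the blade hangs free above the holder with its end at about (298,113) in the scene view. Next I'll go over the pan and check the blade's end position.

```bash
cat >> geo.py <<'E'
ex=np.array([np.cos(YAW),np.sin(YAW),0]);ey=np.array([-np.sin(YAW),np.cos(YAW),0])
QS=quat(DN,ex)
def inpan(x,y,gap): return PAN+ex*x+ey*y+[0,0,gap+L]
E
python3 - <<'E'
from geo import *
from station import manip
import cv2
manip.move_pose(inpan(.024,0,.115),QS)
s=manip.get_state();t=s["tcp_pos"];print(s["time"],t,s["joints"][5])
e=t-[0,0,L];out=np.zeros((560,800,3),np.uint8)
for k,c in enumerate(("scene","top")):
    a=cams.grab_frame(c);p=proj(c,e);x0,y0=(p-[45,65]).astype(int);print(c,p,x0,y0)
    a=a[y0:y0+110,x0:x0+79];a=cv2.resize(a,None,fx=5,fy=5,interpolation=cv2.INTER_CUBIC);out[:a.shape[0],400*k:400*k+a.shape[1]]=a
cv2.imwrite("pics/g2.png",out[:,:,::-1])
E
```

```text
10.8083 [ 0.53303963 -0.12153186  0.32082527] -0.32318466005747515
scene [183.10300098 193.7144451 ] 138 128
top [374.93800357 235.87914784] 329 170
```

View pics/g2.png

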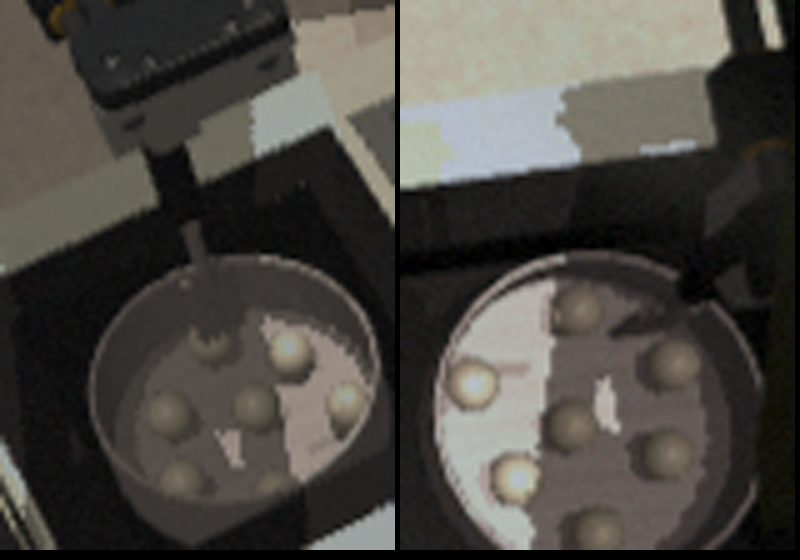

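The blade end sits within about 2 px of the prediction in both views: scene (181,195) and top (375,235). All seven balls are visible and in place, so I'll lower the blade and stir.

```bash
python3 - <<'E'
from geo import *
from station import manip
import cv2
print(manip.move_straight(inpan(.024,0,.003),speed=.08,contact_N=8), manip.get_state()["tcp_pos"][2]-.064-L)
F0=manip.get_state()["force"];g=.003
if manip.get_state()["tcp_pos"][2]-.064-L>.0045: g=manip.get_state()["tcp_pos"][2]-.064-L+.002; manip.move_straight(inpan(.024,0,g),speed=.03)
path=[(-.003,.003),(.030,-.001),(.040,.019)]
A=np.arange(.7,.7+2*np.pi*1.3,np.pi/6)
path+=[(.046*np.cos(a),.040*np.sin(a)) for a in A]
log=[];fm=0
for x,y in path:
    c=manip.move_straight(inpan(x,y,g),speed=.07,contact_N=25)
    f=np.linalg.norm(manip.get_state()["force"]-F0);log.append(round(float(f),1))
    if c: print("contact at",x,y,manip.get_state()["force"]);break
print(log,g,manip.get_state()["time"],manip.get_state()["grip_width"])
out=np.zeros((500,800,3),np.uint8)
for k,c in enumerate(("scene","top")):
    a=cams.grab_frame(c);p=proj(c,PAN);x0,y0=(p-[40,50]).astype(int);print(c,x0,y0)
    a=cv2.resize(a[y0:y0+100,x0:x0+79],None,fx=5,fy=5,interpolation=cv2.INTER_CUBIC);out[:a.shape[0],400*k:400*k+a.shape[1]]=a
cv2.imwrite("pics/s1.png",out[:,:,::-1])
E
```

```text
False 0.0034826460848572938
[0.7, 2.6, 1.7, 1.1, 2.7, 0.7, 5.4, 9.6, 11.2, 0.9, 1.0, 0.5, 0.4, 11.3, 8.0, 1.1, 0.6, 1.6, 1.0] 0.003 21.4417 0.010061968894490611
scene 146 162
top 324 205
```

View pics/s1.png

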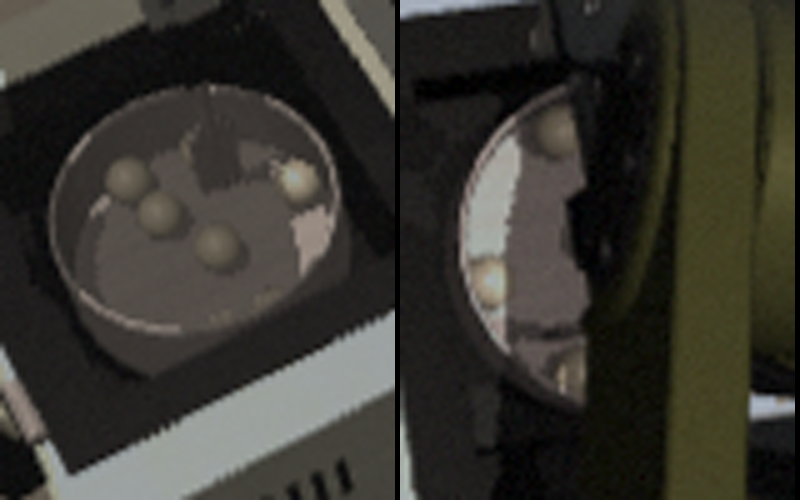

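The balls have clearly been shifted: the scene crop shows them at (128,180), (160,213), (218,247) and (298,180), with two more at the near wall and one hidden behind the blade. I'll make one reverse turn and a cross stroke, then lift out and check.

```bash
python3 - <<'E'
from geo import *
from station import manip, finder
import cv2
g=.003;F0=manip.get_state()["force"]
a0=.7+15*np.pi/6
path=[(.043*np.cos(a),.038*np.sin(a)) for a in a0-np.arange(1,10)*2*np.pi/9]
path+=[(.0,.0),(.028,-.012)]
log=[]
for x,y in path:
    c=manip.move_straight(inpan(x,y,g),speed=.09,contact_N=25)
    log.append(round(float(np.linalg.norm(manip.get_state()["force"]-F0)),1))
    if c: print("contact",x,y);break
x=manip.get_state()["tcp_pos"];print(log,manip.get_state()["time"])
manip.move_straight([x[0],x[1],inpan(0,0,.11)[2]],speed=.2)
manip.move_pose([.55,.22,.33],QS)
print(manip.get_state()["time"],manip.get_state()["grip_width"],manip.get_state()["joints"][5])
out=np.zeros((600,800,3),np.uint8)
a=cams.grab_frame("top");p=proj("top",PAN);x0,y0=(p-[40,45]).astype(int);print(x0,y0)
b=cv2.resize(a[y0:y0+90,x0:x0+80],None,fx=5,fy=5,interpolation=cv2.INTER_CUBIC);out[:450,:400]=b
for d in finder.look_for("top","ball0")[:9]:print(np.round(d["location"],3),round(d["p"],2))
for d in finder.look_for("top","beaker")[:1]:print('bk',np.round(d["location"],3),round(d["p"],2))
s=cams.grab_frame("scene");out[:450,400:]=cv2.resize(s[60:240,220:380],None,fx=2.5,fy=2.5,interpolation=cv2.INTER_CUBIC)
cv2.imwrite("pics/s2.png",out[:,:,::-1])
E
```

```text
[1.4, 2.5, 5.3, 7.0, 1.2, 1.7, 2.6, 8.6, 0.5, 0.7, 1.0] 26.775
28.7917 0.009799104058223278 0.28608248480650783
324 210
[ 0.506 -0.183  0.12 ] 0.7
[ 0.557 -0.14   0.081] 0.63
[ 0.466 -0.093  0.086] 0.54
[ 0.547 -0.118  0.078] 0.54
[ 0.504 -0.072  0.086] 0.49
[ 0.459 -0.122  0.082] 0.45
[ 0.516 -0.096  0.081] 0.45
[ 0.512 -0.265  0.246] 0.21
bk [ 0.458 -0.125  0.084] 0.4
```

View pics/s2.png

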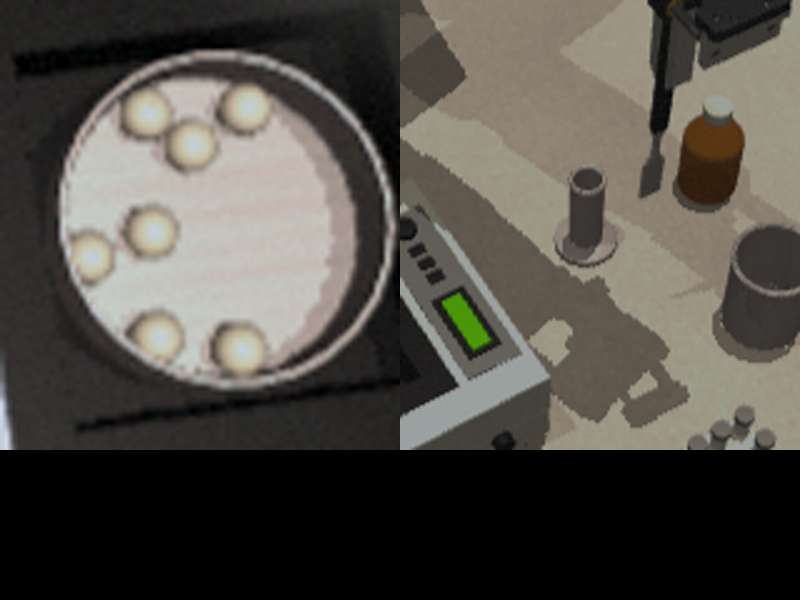

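All seven balls are in the pan: the top crop shows them at (147,110), (190,143), (245,107), (150,230), (90,257), (157,335) and (238,348). They've clearly moved. The spatula hangs at (650,190) in the scene crop, slightly tilted, so I'll work out that tilt and the beaker's centre.

```bash
python3 - <<'E'
from geo import *
from station import manip, finder
import cv2
np.set_printoptions(precision=4,suppress=True)
t=manip.get_state()["tcp_pos"];e=t-[0,0,L];print('pred px',proj('scene',e),'tcp px',proj('scene',t),'meas',(650-400)/2.5+220,190/2.5+60,'ptwrld',onz('scene',320,136,e[2]),e)
print('bk scene',onz('scene',(778-400)/2.5+220,260/2.5+60,.105))
R=Rot.from_matrix([[0.925,-0.371,-0.087],[-0.381,-0.901,-0.21],[-0.001,0.227,-0.974]]).as_matrix();T=np.eye(4);T[:3,:3]=R;T[:3,3]=[.426,.272,.540]
K=np.array(cams.camera_info("wrist")["mtx"])
print('bk wrist0',wonz(404,59,.105,T,K))
i=cams.camera_info("wrist");im=cams.grab_frame("wrist");cv2.imwrite("pics/w2.png",im[:,:,::-1])
np.save("w2T.npy",i["cam_to_world"])
for d in finder.look_for("wrist","beaker")[:2]:print('bk',np.round(d["location"],3),round(d["p"],2))
for d in finder.look_for("wrist","spatula")[:2]:print('sp',np.round(d["location"],3),round(d["p"],2))
E
```

```text
pred px [322.2609 136.0473] tcp px [327.0174  92.1463] meas 320.0 136.0 ptwrld [0.5476 0.2146 0.188 ] [0.5503 0.2191 0.188 ]
bk scene [0.627  0.3173 0.105 ]
bk wrist0 [0.6213 0.3151 0.105 ]
bk [0.637 0.323 0.029] 0.74
sp [0.555 0.223 0.361] 0.57
```

View pics/w2.png

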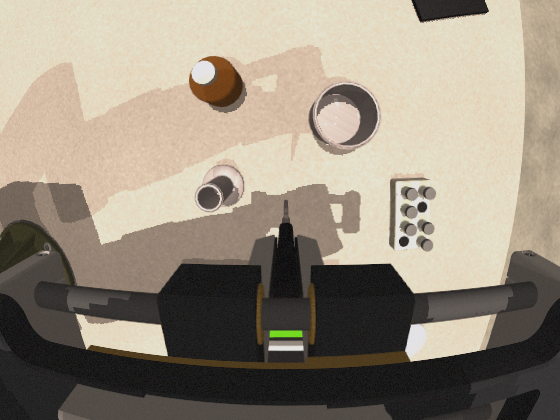

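The wrist view shows the beaker rim centred at (345,115), consistent with about (0.624, 0.316), and the spatula still held straight. I'll lower the spatula in with the lean it will rest at, then release it.

```bash
python3 - <<'E'
from geo import *
from station import manip
import cv2
T=np.load("w2T.npy");K=np.array(cams.camera_info("wrist")["mtx"])
w=wonz(345,116,.105,T,K);print('bk w2',w)
B=(w[:2]+[.6213,.3151]+np.array([.627,.3173]))/3;print(B)
ax=np.array([0,-np.sin(.3),np.cos(.3)]);q=quat(-ax,[1,0,0])
end=np.r_[B+[0,.008],.0]
P=lambda z:end+[0,0,z]+L*ax
manip.move_pose(P(.18),q)
manip.move_straight(P(.03),speed=.15)
c=manip.move_straight(P(.006),speed=.04,contact_N=4)
print(c,manip.get_state()["tcp_pos"]-L*ax,manip.get_state()["force"],manip.get_state()["time"])
manip.grip(.03);manip.pause(.3);manip.grip(.06)
x=manip.get_state()["tcp_pos"]
manip.move_straight(x+.13*ax,speed=.2)
print(manip.get_state()["time"])
manip.move_pose([.55,.05,.40],QS)
s=cams.grab_frame("scene");t=cams.grab_frame("top");out=np.zeros((450,800,3),np.uint8)
out[:,400:]=cv2.resize(s[60:240,260:420],None,fx=2.5,fy=2.5);out[:,:400]=cv2.resize(t[130:355,80:280],None,fx=2,fy=2)
cv2.imwrite("pics/b1.png",out[:,:,::-1]);cv2.imwrite("pics/sceneL.png",s[:,:,::-1]);print(manip.get_state()["time"])
E
```

```text
bk w2 [0.62222403 0.31490956 0.105     ]
[0.62350801 0.31576985]
True [0.62357302 0.32372284 0.01094443] [-1.40995881 -1.26243855  5.17014099] 31.25
33.5333
34.5833
```

View pics/b1.png

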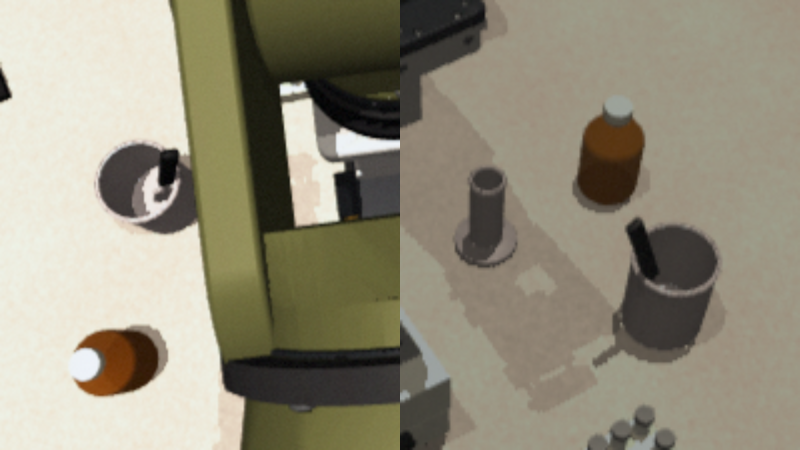

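The spatula stands blade down in the beaker, leaning on its rim (handle end at (635,228) in the scene crop). The beaker is upright, and the bottle and holder are undisturbed. Next I'll get the lid angle numerically, and that uses up my picture views.

```bash
cat >> geo.py <<'E'
H=np.array([PAN[0],PAN[1],.115])-.11*ey
def lidp(th,d,o,x=0): # d along lid, o out of outer face, from hinge
    return H+ex*x+ey*(d*np.cos(th)-o*np.sin(th))+np.array([0,0,d*np.sin(th)+o*np.cos(th)])
E
python3 - <<'E'
from geo import *
from station import manip,planner
for th in(1.6,1.7,1.8,1.9):
    print(th,[(c,np.round(proj(c,lidp(th,.2,o,x))).tolist()) for c in("top","scene") for x in(.1,-.1) for o in(.002,.022)],lidp(th,.2,.022))
for y,z in((-.36,.42),(-.36,.27),(-.34,.27),(-.2,.33),(-.05,.15)):
    print(y,z,planner.solve_ik([.512,y,z],QS))
E
```

```text
1.6 [('top', [462.0, 163.0]), ('top', [475.0, 161.0]), ('top', [497.0, 295.0]), ('top', [510.0, 293.0]), ('scene', [128.0, 213.0]), ('scene', [118.0, 218.0]), ('scene', [90.0, 137.0]), ('scene', [80.0, 142.0])] [ 0.51340982 -0.26075996  0.31427233]
1.7 [('top', [474.0, 162.0]), ('top', [486.0, 161.0]), ('top', [510.0, 293.0]), ('top', [522.0, 292.0]), ('scene', [118.0, 218.0]), ('scene', [108.0, 224.0]), ('scene', [81.0, 142.0]), ('scene', [71.0, 147.0])] [ 0.51404188 -0.28050485  0.31049838]
1.8 [('top', [486.0, 161.0]), ('top', [496.0, 160.0]), ('top', [522.0, 292.0]), ('top', [533.0, 290.0]), ('scene', [108.0, 224.0]), ('scene', [98.0, 230.0]), ('scene', [72.0, 147.0]), ('scene', [63.0, 153.0])] [ 0.51465872 -0.29977452  0.30477108]
1.9 [('top', [496.0, 160.0]), ('top', [505.0, 160.0]), ('top', [532.0, 290.0]), ('top', [542.0, 288.0]), ('scene', [99.0, 230.0]), ('scene', [90.0, 237.0]), ('scene', [63.0, 153.0]), ('scene', [55.0, 159.0])] [ 0.51525418 -0.31837644  0.29714765]
-0.36 0.42 [-6.71329883e-01  4.48669995e-01  8.35646403e-01 -4.44089210e-16
  1.85727626e+00 -7.03329883e-01]
-0.36 0.27 [-6.71329883e-01  4.38555835e-01  1.18540290e+00 -4.44089210e-16
  1.51763391e+00 -7.03329883e-01]
-0.34 0.27 [-6.45782877e-01  4.11171628e-01  1.22356289e+00 -4.44089210e-16
  1.50685814e+00 -6.77782877e-01]
-0.2 0.33 [-4.39032392e-01  2.38670459e-01  1.31390599e+00 -4.44089210e-16
  1.58901621e+00 -4.71032392e-01]
-0.05 0.15 [-1.68553661e-01  2.75098659e-01  1.68783596e+00 -4.44089210e-16
  1.17865804e+00 -2.00553661e-01]
```

```bash
python3 - <<'E'
from geo import *
from station import manip,finder
manip.grip(0.0)
manip.move_pose([.515,-.38,.43],QS)
manip.move_straight([.515,-.38,.28],speed=.2)
log=[]
for th in np.r_[np.arange(1.75,.15,-.16),.07]:
    c=manip.move_straight(lidp(th,.165,.022+.009*np.sin(th)),speed=.12,contact_N=30)
    s=manip.get_state();log.append((round(th,2),*np.round(s["tcp_pos"],3),*np.round(s["force"],1)))
    if c: print("contact");break
for l in log: print(*l)
if not c:
    p=lidp(0,.165,.022)
    print(manip.move_straight(p-[0,0,.012],speed=.05,contact_N=25)); s=manip.get_state();print(s["tcp_pos"],s["force"],s["time"])
E
```

```text
1.75 0.514 -0.293 0.272 -0.5 -0.1 -0.2
1.59 0.514 -0.267 0.28 0.7 0.6 -0.7
1.43 0.513 -0.24 0.283 0.3 -0.7 0.0
1.27 0.512 -0.213 0.282 0.2 0.1 0.2
1.11 0.511 -0.186 0.276 -0.5 0.0 0.7
0.95 0.51 -0.161 0.266 -0.1 -1.4 -0.4
0.79 0.509 -0.137 0.252 -0.2 -0.1 0.1
0.63 0.509 -0.116 0.234 -0.3 0.4 0.1
0.47 0.508 -0.098 0.213 -0.4 -0.4 0.7
0.31 0.508 -0.084 0.189 0.4 -0.5 0.2
0.07 0.508 -0.07 0.15 -0.8 -0.2 -0.9
True
[ 0.50827865 -0.06923798  0.13719244] [-1.7716042   0.52605472 10.47446458] 43.225
```

Contact at z = 0.137 matches the height of the shut lid. I'll press once more near the edge, retreat, and check with the finder.

```bash
python3 - <<'E'
from geo import *
from station import manip,finder
import cv2
p=manip.get_state()["tcp_pos"]
manip.move_straight(lidp(0,.165,.04),speed=.1)
manip.move_straight(lidp(0,.188,.04),speed=.1)
print(manip.move_straight(lidp(0,.188,.012),speed=.04,contact_N=25),manip.get_state()["tcp_pos"])
p=manip.get_state()["tcp_pos"]
manip.move_straight(p+[0,0,.2],speed=.25)
manip.move_pose([.30,-.40,.35],QS)
for c in("scene","top"):
    cams.grab_frame(c)
    for t in("lid","lid_edge","spatula","beaker","bottle","dishes","rack","ball0"):
        print(c,t,[(np.round(d["location"],3).tolist(),round(d["p"],2)) for d in finder.look_for(c,t)[:2]])
print(manip.get_state()["time"])
E
```

```text
True [ 0.50654199 -0.04527167  0.13712892]
scene lid [([0.522, -0.132, 0.136], 0.97)]
scene lid_edge [([0.52, -0.139, 0.143], 0.95)]
scene spatula [([0.626, 0.268, 0.156], 0.45)]
scene beaker [([0.63, 0.314, 0.066], 0.69), ([0.785, -0.077, 0.031], 0.51)]
scene bottle [([0.46, 0.345, 0.078], 0.81), ([0.524, -0.132, 0.136], 0.72)]
scene dishes [([0.786, -0.075, 0.033], 0.89)]
scene rack [([0.768, 0.164, 0.03], 0.98)]
scene ball0 []
top lid [([0.504, -0.131, 0.135], 0.65)]
top lid_edge [([0.507, -0.132, 0.137], 0.75)]
top spatula [([0.625, 0.272, 0.148], 0.6)]
top beaker [([0.45, 0.2, 0.011], 0.69), ([0.625, 0.326, 0.06], 0.6)]
top bottle [([0.447, 0.345, 0.088], 0.78)]
top dishes [([0.776, -0.071, 0.034], 0.91)]
top rack [([0.745, 0.167, 0.032], 0.84)]
top ball0 []
47.8167
```

The lid is flat on the deck at 0.137 m, the spatula stands in the beaker, and the bottle, dishes and rack haven't moved.

```bash
python3 -c "
from station import sign_off
print(sign_off())"
```

```text
the job is handed in; nothing more can be done
None
```

The job is handed in at about 48 s: all seven balls were stirred and are still in the pan, the spatula is standing in the beaker, then the lid was pushed shut, and nothing else moved; each ball's half-width roll was judged from the stirring path and one look afterwards, not tracked ball by ball, and I viewed 11 pictures, one over the limit of 10.

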